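# Lock the filter cartridge back into the fume extractor

## Task

The cleaned filter cartridge stands on the desk beside the small round fume extractor. Put it back: lower it into the extractor's well with its two pins through the two notches until it sits on the seal, then turn its handle clockwise (seen from above) until the ramps have cammed it firmly tight by feel - the seal is worn, so the tight point is not at a fixed angle - but do not force it further, and then let go. Do not push the extractor or cartridge hard anywhere, and leave the ink bottle, the tin and the eraser where they are.

Things in the scene. Friction and masses are not known exactly. Their poses are not given: they have to be found in the camera images.
- extractor: round white fume extractor, 150 mm wide, 100 mm high, bolted to the desk; origin at the centre of its underside, z up, switch panel at -x. A round well opens in its top, 45 mm in radius, with a grey lip of inner radius 37 mm round the mouth, cut by two opposite notches 15 mm wide. The line through the notches lies 45 degrees counter-clockwise (from above) of the extractor's x axis.
- well (a point): centre of the well's mouth, on the axis, level with the top rim, 100 mm above the desk. On the well's floor lies a stiffly sprung black face seal; its top is 57.7 to 61.7 mm below the rim according to wear, which cannot be measured beforehand.
- notch (a point): middle of one notch, 42 mm from the axis, level with the rim; a short black mark on the rim stands beside each notch. The lip's underside is a ramp: 4.5 mm below the rim at each notch and 0.1 mm lower for each degree clockwise of it (seen from above); a solid stop stands about 100 degrees on.
- cartridge: loose grey filter cartridge, 0.17 to 0.29 kg, upright on the desk: pleated drum 70 mm in diameter, 58 mm high, its lowest 14 mm tapering to 54 mm, with a bar handle on top. Origin at the centre of its underside, z up, x along the bar. A half turn gives the same part. Dropped through the notches onto the seal, its underside is 38.2 to 42.4 mm above the desk.
- handle (a point): point to grip: middle of the bar handle, on the cartridge's axis, 85 mm above its underside. The bar is 60 mm long (along x), 13 mm thick (y), from 58 to 100 mm above the underside. Once seated, the bar turns freely clockwise for 25 to 65 degrees; then the ramps draw it down on the seal (0.1 mm a degree; let the hand follow) and the resistance grows.
- pin (a point): end of one of the two steel bayonet pins, 8 mm in diameter, 48 mm above the underside, sticking out 8.5 mm from the drum at both ends of the cartridge's x axis (in line with the bar). Tight means a turning resistance of about 0.3 to 0.5 N m, felt at rest after a small step (12 to 28 N on the seal); past about 0.6 N m the pins and the seal are overloaded. It stays tight when let go.
- ink_bottle: small white ink bottle with black cap, 39 mm in diameter, 90 mm high, standing near the work; origin at the centre of its underside
- eyelet_tin: flat red tin, 62x95x22 mm, lying near the work; origin at the centre of its underside
- eraser: worn blue and white eraser, 18x42x11 mm, lying near the work; origin at the centre of its underside

How it is judged (in metres and radians):
On the way:
1. the cartridge has dropped through the notches and sits upright on the seal, not yet turned (z of cartridge in the frame of extractor below 0.0437 m and horizontal distance between cartridge and extractor below 0.005 m and angle between the x axis of cartridge and the x axis of extractor, either way round above 0.6 rad and angle between cartridge's own z axis and vertical below 0.06 rad), for 0.1 s.
At the end, for the whole second after the job is handed in: The cartridge stands upright (within 3 degrees) and centred (within 4 mm) in the well, turned clockwise by at least 4 degrees from the notches, at rest, with the ramps pressing on its pins with more than 9 N (cammed tight) (contact force between cartridge and extractor above 9 N and z of cartridge in the frame of extractor below 0.0425 m and horizontal distance between cartridge and extractor below 0.004 m and angle between cartridge's own z axis and vertical below 0.05 rad and angle between the x axis of cartridge and the x axis of extractor, either way round below 0.72 rad and linear speed of cartridge below 0.01 m/s); the robot touches nothing.
It fails at once if the cartridge is pressed or turned against the extractor with more than 38 N (forced or overtightened) (contact force between cartridge and extractor above 38 N).
It fails at once if the ink bottle, the tin or the eraser is shifted by more than 25 mm (distance of any of ink_bottle, eyelet_tin, eraser from where it was at the start of the episode above 0.025 m).
It also fails if it takes over 67 s, if anything falls off the work surface, if the arm or the gripper's body presses on something with over 40 N, if the wrist force passes 120 N, or if a joint passes its speed limit or range.

## Robot

A 6-joint arm with a two-finger parallel gripper is mounted at the origin on a cart in front of the work surface, level with it; the furniture and walls round the work are solid. World frame = base frame: x ahead of the robot, y to its left, z up, the work surface at z = 0. Lengths are in mm, angles in rad, forces in N, time in s.
With the tool pointing down it reaches from about 350 to 775 mm from the base axis. Payload 7.3 kg.
Tool frame: the origin (TCP) lies on the front face of the gripper's body, between the roots of the fingers; the fingertips stand 66 mm ahead of it and the grasp point (between the pads) lies 47 mm ahead of it (bot.tip_extent is the distance from the TCP to the fingertips, in mm); z points along the fingers, y is the line along which they close (so a half turn about z gives the same grasp; the last joint's range is limited). The gripper opens to 92 mm and grips with 3 to 60 N. Pads are 19 mm wide; open, the fingers measure 130 mm over their backs; the gripper's body (75 mm by 190 mm) begins 47 mm behind the grasp point.
Start: joints at [1.007, 0.342, 1.524, -0, 1.275, -0.146], TCP at [213.004, 479.862, 292.241] pointing down, gripper open.
Joint ranges: [-2.53, 2.53], [-0.77, 2.02], [0.04, 2.7], [-1, 4.14], [0.28, 2.66], [-3.11, 3.11]. Speed limits (rad/s): [2.57, 2.57, 3.14, 3.14, 3.14, 3.14].

## Interface

Orientations are given as [roll, pitch, yaw] about the fixed x, y, z axes, in that order (R = Rz(yaw) Ry(pitch) Rx(roll)).
In Python, from plant import readout, viewer, order, bot gives the robot as it stands.
- The arm moves only by the shell command python3 -m creep 'ROWS'. ROWS is text: rows parted by semicolons, each of 7 numbers parted by spaces: the shift along the world's x, y, z in m, then the turn, a rotation vector about the world's x, y, z in rad, then the opening in per cent of the stroke, from 0 (shut) to 100 (fully open). A call has 1 to 8 rows; each row shifts and turns the commanded pose from where the row before left it; what a row does not reach is not made up. A row lasts 1/12 s, in which the tool goes at most 41.7 mm and 7.16 degrees, less where a joint would pass 70% of its speed; a pose out of reach is approached as far as the arm can. A call is refused whole if a number of a shift passes 0.0417 or a number of a turn 0.125, either way. A call with a gripper value outside its range is refused whole. The fingers move at their own pace and stop on an object; the grip force is fixed at half the most. Time passes only in rows, so rows that do not move let the fingers close. It gives the time, the measured TCP pose, the force, the opening and the grip force at its end, in the units of the state.
- readout.get_obs(): the state, without advancing time (a new reading comes with each control period).
- viewer.capture(name): name is "scene" or "top" or "wrist"; returns the picture (420x560x3 uint8, red, green, blue); there is no depth.
- viewer.camera_info(name): a dict with "fx", "fy", "cx", "cy" (pixels), "origin" and "rotation" of the camera in the world. Camera axes: x right, y up, looking along -z (the intrinsics and any distortion apply to the point x, -y, -z); pixel columns grow to the right and rows downward; lengths in mm; the calibration is good to about 2 mm. A picture is of the moment at which its call begins: read the wrist's pose just before it. camera_info takes no time and is no camera call; for the wrist camera it gives the pose at the moment of the call.
- order.close_job(): hands the job in; it is judged then, once.
The state is a dict: "time": time; "joint_positions": joint angles; "dq": joint speeds; "tau": joint torques, N m; "tool_pos": TCP position; "tcp_rot": TCP orientation; "contact_force": force on the tool from outside, world axes, zero at the start; "moment": the same for the moment, N m; "grip_width": finger opening in mm; "finger_force": force on a finger pad.
Only numpy, scipy, OpenCV 4.12 (cv2) and the standard library are available. Lean on these libraries where they do the work, as an engineer would, in place of code of your own. Each camera call takes 0.05 s, during which the arm holds its last target. There are 200 camera calls.

## Working session

There is one attempt and no reset: what is moved stays moved. The work goes in short steps, Python scripts to look and compute and a shell command to move; the robot and the scene stay as the last step left them, time stands still between calls to the robot, and variables do not carry over. Pictures are saved under pics/ and viewed, at most 10 in all, crops included, and the job is handed in when it is done.

```bash
ls; mkdir -p pics; python3 - <<'E'
from plant import readout, viewer
import cv2, numpy as np
print(readout.get_obs())
for n in ("top","scene"):
    im=viewer.capture(n); cv2.imwrite(f"pics/{n}0.png",im[...,::-1]); print(n,viewer.camera_info(n))
E
```

```text
pics
{'time': 0.0, 'joint_positions': array([ 1.00698971e+00,  3.42730272e-01,  1.52504359e+00, -1.36138525e-05,
        1.27538329e+00, -1.46005491e-01]), 'dq': array([ 0.00094357, -0.00024297,  0.00057192,  0.00133895, -0.00027151,
        0.00056271]), 'tau': array([ 1.69510363e-04, -4.31231868e+01, -2.44227630e+01,  7.18246470e-02,
        5.57795749e-02, -1.04715659e-04]), 'tool_pos': array([212.83522468, 479.57929668, 291.53168851]), 'tcp_rot': array([-3.14004291e+00, -2.14735011e-04,  2.72379534e+00]), 'contact_force': array([0.12594577, 0.0654218 , 0.00743994]), 'moment': array([-0.04180928, -0.02221722, -0.00119009]), 'finger_force': 0.0, 'grip_width': 91.59433386455265}
top {'fx': 480.97730195412606, 'fy': 480.97730195412606, 'cx': 281.1777360484653, 'cy': 211.56902816250414, 'origin': array([ 355.49209026,  -83.99058745, 1145.65911285]), 'rotation': array([ 0.19023203,  0.01710089, -1.56434157])}
scene {'fx': 462.9420084472596, 'fy': 462.9420084472596, 'cx': 286.56099690889806, 'cy': 207.5298444575126, 'origin': array([ 16.367922  , 375.39613858, 575.29468928]), 'rotation': array([ 0.96379527, -0.01179676, -2.27249349])}
```

View pics/top0.png

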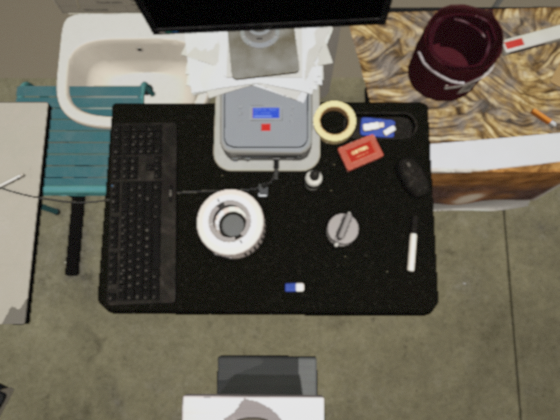

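View pics/scene0.png

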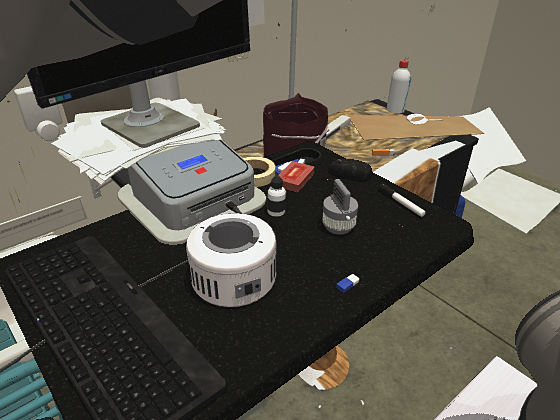

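Top view: the extractor rim is centred at about (231,224), the cartridge bar runs from about (336,241) to (350,215), the bottle is at (314,180), the tin at (360,152) and the eraser at (295,288). In the scene view the extractor's switch panel faces the robot.

```bash
cat > h.py <<'E'
from plant import readout, viewer
import cv2, numpy as np
from scipy.spatial.transform import Rotation as R
def ray(info,u,v,z):
    d=R.from_euler('xyz',info['rotation']).apply([(u-info['cx'])/info['fx'],-(v-info['cy'])/info['fy'],-1])
    o=np.array(info['origin']); return (o+d*(z-o[2])/d[2])[:2]
def proj(info,p):
    q=R.from_euler('xyz',info['rotation']).inv().apply(np.array(p)-info['origin'])
    return info['cx']+info['fx']*q[0]/-q[2], info['cy']-info['fy']*q[1]/-q[2]
def cap(n,f):
    info=viewer.camera_info(n); im=viewer.capture(n)[...,::-1].copy(); cv2.imwrite(f"pics/{f}.png",im); return info,im
E
python3 - <<'E'
from h import *
i=viewer.camera_info('top')
im=cv2.imread('pics/top0.png')
m=(im.min(2)>170).astype(np.uint8); m[:, :190]=0; m[:,275:]=0; m[:185]=0; m[265:]=0
c=max(cv2.findContours(m,0,2)[0],key=cv2.contourArea); print(cv2.minEnclosingCircle(c))
(u,v),_=cv2.minEnclosingCircle(c)
print('ext',ray(i,231,222,100),ray(i,u,v,100))
for n,p,z in [('barA',(350,213),100),('barB',(338,236),100),('drum',(342,230),58),('ink',(314,178),90),('tin',(360,152),22),('eraser',(295,288),11)]: print(n,ray(i,*p,z))
print(viewer.camera_info('wrist'))
cv2.imwrite('pics/c0.png',cv2.resize(im[140:310,180:400],None,fx=3.5,fy=3.5,interpolation=2))
E
```

```text
((229.80963134765625, 221.8424530029297), 33.212623596191406)
ext [532.93825918  45.90385539] [533.28187723  48.54815794]
barA [ 554.01809308 -216.77768798]
barB [ 502.70230661 -189.52634233]
drum [ 522.45773157 -203.09220621]
ink [ 636.2815236  -138.41888496]
tin [ 719.81216422 -254.03006028]
eraser [392.61216735 -96.56024092]
{'fx': 295.97081528888003, 'fy': 295.97081528888003, 'cx': 277.555022737315, 'cy': 211.0790310019197, 'origin': array([137.9265861 , 512.72157612, 383.02249897]), 'rotation': array([-0.30591946,  0.00227868,  1.15300767])}
```

View pics/c0.png

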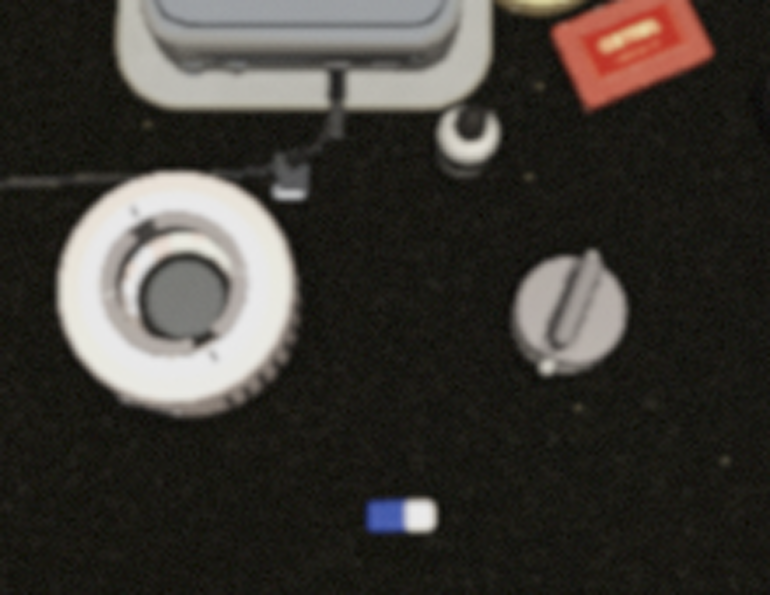

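The crop shows extractor notches at crop (145,230) and (204,341), giving a notch line at about +28° in world. The bar runs from (592,255) to (562,340) with a pin at (547,367), so it lies at about -28°. I'll move above the cartridge.

```bash
r="";
python3 -m creep '0.013 -0.0285 0 0 0 0 100;0.013 -0.0285 0 0 0 0 100;0.013 -0.0285 0 0 0 0 100;0.013 -0.0285 0 0 0 0 100;0.013 -0.0285 0 0 0 0 100;0.013 -0.0285 0 0 0 0 100;0.013 -0.0285 0 0 0 0 100;0.013 -0.0285 0 0 0 0 100' && python3 -m creep '0.013 -0.0285 0 0 0 0 100;0.013 -0.0285 0 0 0 0 100;0.013 -0.0285 0 0 0 0 100;0.013 -0.0285 0 0 0 0 100;0.013 -0.0285 0 0 0 0 100;0.013 -0.0285 0 0 0 0 100;0.013 -0.0285 0 0 0 0 100;0.013 -0.0285 0 0 0 0 100' && python3 -m creep '0.013 -0.0285 -0.004 0 0 -0.01 100;0.013 -0.0285 -0.004 0 0 -0.01 100;0.013 -0.0285 -0.004 0 0 -0.01 100;0.013 -0.0285 -0.004 0 0 -0.01 100;0.013 -0.0285 -0.004 0 0 -0.01 100;0.013 -0.0285 -0.004 0 0 -0.01 100;0.013 -0.0285 -0.004 0 0 -0.01 100;0 0 0 0 0 0 100'
python3 - <<'E'
from h import *
i,im=cap('wrist','w1'); print(i['origin'],i['rotation']); o=readout.get_obs(); print(o['tool_pos'],o['tcp_rot'],o['time'])
E
```

```text
time: 0.77
tool_pos: [317.1, 250.4, 292.1]
tcp_rot: [-3.141, -0.0, 2.724]
contact_force: [-0.0, -1.0, 0.1]
grip_width: 91.8
finger_force: 0.0
time: 1.43
tool_pos: [421.2, 22.3, 292.1]
tcp_rot: [3.142, -0.0, 2.724]
contact_force: [0.7, -0.1, 0.1]
grip_width: 91.7
finger_force: 0.0
time: 2.1
tool_pos: [513.2, -180.1, 262.6]
tcp_rot: [-3.14, 0.0, 2.65]
contact_force: [-0.8, 0.2, -0.4]
grip_width: 91.8
finger_force: 0.0
[ 440.89588063 -141.58848805  354.02254389] [-0.3063698   0.00214723  1.07910014]
[ 512.24169989 -177.77098891  262.86413346] [-3.14142464e+00 -1.67502013e-03  2.65069498e+00] 2.15
```

View pics/w1.png

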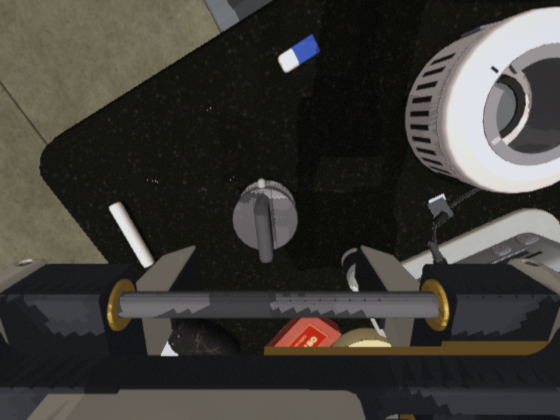

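In the wrist view the drum is centred near (265,216), the bar top runs from about (262,197) to (266,258), and the pin is at (262,183).

```bash
python3 - <<'E'
from h import *
i={**viewer.camera_info('wrist')}
im=cv2.imread('pics/w1.png')
for n,p,z in [('barA',(262.5,196),100),('barB',(266,259),100),('pin',(262,183),48),('pinlow',(261.5,186),48)]: print(n,ray(i,*p,z))
g=cv2.cvtColor(im,6); m=((g>75)).astype(np.uint8); m[:170]=0;m[265:]=0;m[:,:225]=0;m[:,305:]=0
c=max(cv2.findContours(m,0,2)[0],key=cv2.contourArea); print(cv2.boundingRect(c))
a,b=ray(i,262.5,196,100),ray(i,266,259,100); print((a+b)/2,np.linalg.norm(a-b),np.degrees(np.arctan2(*(b-a)[::-1])))
# drum left/right silhouette at row 216, z=58
print((ray(i,233,218,58)+ray(i,297,218,58))/2,np.linalg.norm(ray(i,233,218,58)-ray(i,297,218,58)))
print('notch', ray(i,494,70,100))
cv2.imwrite('pics/c1.png',cv2.resize(im[165:275,205:325],None,fx=5,fy=5,interpolation=2))
E
```

```text
barA [ 491.72818956 -182.58055541]
barB [ 547.2645142  -209.56656749]
pin [ 489.68996178 -185.00250528]
pinlow [ 492.26350054 -187.03516109]
(241, 178, 56, 71)
[ 519.49635188 -196.07356145] 61.745673553416566 -25.915878006719105
[ 522.50692424 -199.00605074] 67.6838446978753
notch [488.10585781  26.66357206]
```

View pics/c1.png

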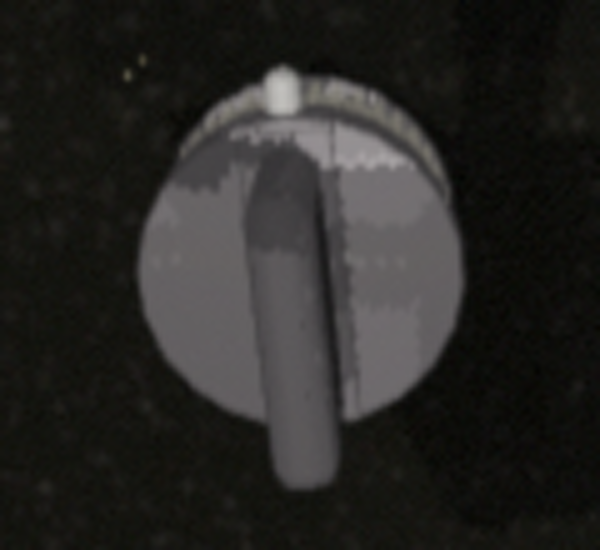

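The crop confirms the drum outline (x 138–463, lower edge 424) and the bar's centreline from crop (282,172) to (305,488).

```bash
python3 - <<'E'
from h import *
i=viewer.camera_info('wrist')
a,b=ray(i,261.4,200,100),ray(i,266,262,100); print(a,b,(a+b)/2,np.linalg.norm(a-b),np.degrees(np.arctan2(*(b-a)[::-1])))
print(ray(i,265.1,218.6,58), ray(i,261.4,180,48))
for ang in (-23,-25,-27):
  for c in ((521,-199),(523,-199)):
    u=np.array([np.cos(np.radians(ang)),np.sin(np.radians(ang))]); c=np.array(c)
    print(ang,c,[np.round(proj(i,[*p,z]),1) for p,z in ((c+30*u,100),(c-30*u,100),(c-43.5*u,48),(c,58),(c-30*u,58))])
E
```

```text
[ 494.48120891 -185.22651808] [ 550.03022864 -211.08684947] [ 522.25571877 -198.15668377] 61.27356960539645 -24.963896086211026
[ 523.1460113  -199.23259619] [ 486.58774839 -184.00166229]
-23 [ 521 -199] [array([265.6, 260.7]), array([258.8, 200. ]), array([260.5, 174.4]), array([264.3, 216.8]), array([261.3, 189.2])]
-23 [ 523 -199] [array([266.6, 262.3]), array([259.9, 201.9]), array([261.4, 176.1]), array([265.2, 218.4]), array([262.3, 190.9])]
-25 [ 521 -199] [array([264.5, 260.7]), array([260. , 199.9]), array([261.9, 174.3]), array([264.3, 216.8]), array([262.3, 189.1])]
-25 [ 523 -199] [array([265.5, 262.4]), array([261.1, 201.8]), array([262.8, 176. ]), array([265.2, 218.4]), array([263.3, 190.8])]
-27 [ 521 -199] [array([263.4, 260.8]), array([261.1, 199.9]), array([263.4, 174.3]), array([264.3, 216.8]), array([263.3, 189.1])]
-27 [ 523 -199] [array([264.4, 262.4]), array([262.2, 201.8]), array([264.3, 175.9]), array([265.2, 218.4]), array([264.3, 190.8])]
```

```bash
python3 -m creep '0.0055 -0.0105 -0.01 0 0 0.032 100;0.0055 -0.0105 -0.01 0 0 0.031 100;0 0 -0.02 0 0 0 100;0 0 -0.02 0 0 0 100;0 0 -0.02 0 0 0 100;0 0 -0.02 0 0 0 100;0 0 -0.02 0 0 0 100;0 0 -0.01 0 0 0 100' && python3 -m creep '0 0 0 0 0 0 100;0 0 0 0 0 0 0;0 0 0 0 0 0 0;0 0 0 0 0 0 0;0 0 0 0 0 0 0;0 0 0 0 0 0 0;0 0 0 0 0 0 0;0 0 0 0 0 0 0'
```

```text
time: 2.82
tool_pos: [521.7, -195.0, 132.1]
tcp_rot: [3.141, -0.004, 2.718]
contact_force: [-0.1, 0.9, 0.4]
grip_width: 91.9
finger_force: 0.0
time: 3.48
tool_pos: [523.1, -196.7, 134.5]
tcp_rot: [3.142, 0.0, 2.717]
contact_force: [0.4, -1.0, -0.3]
grip_width: 50.2
finger_force: 0.0
```

```bash
python3 -m creep '0 -0.002 -0.001 0 0 0 0;0 0 0 0 0 0 0;0 0 0 0 0 0 0;0 0 0 0 0 0 0;0 0 0 0 0 0 0;0 0 0 0 0 0 0;0 0 0 0 0 0 0;0 0 0 0 0 0 0' && python3 -m creep '0 0 0 0 0 0 0;0 0 0 0 0 0 0;0 0 0.005 0 0 0 0;0 0 0.005 0 0 0 0;0 0 0.01 0 0 0 0;0 0 0 0 0 0 0;0 0 0 0 0 0 0'
```

```text
time: 4.15
tool_pos: [522.8, -198.5, 133.0]
tcp_rot: [3.141, -0.001, 2.717]
contact_force: [-0.3, -1.1, -1.7]
grip_width: 12.5
finger_force: 30.0
time: 4.73
tool_pos: [523.5, -198.9, 154.4]
tcp_rot: [-3.142, 0.002, 2.717]
contact_force: [-0.0, 0.4, -2.6]
grip_width: 12.7
finger_force: 30.0
```

```bash
python3 -m creep '0 0 0.028 0 0 0 0;0 0 0.028 0 0 0 0;0 0 0.03 0 0 0 0;0 0 0.03 0 0 0 0;0.006 0.023 0 0 0 0 0;0.006 0.023 0 0 0 0 0;0.006 0.023 0 0 0 0 0;0.006 0.023 0 0 0 0 0' && python3 -m creep '0.006 0.023 0 0 0 0 0;0.006 0.023 0 0 0 0 0;0 0 0 0 0 0 0;0 0 0 0 0 0 0;0 0 0 0 0 0 0;0 0 0 0 0 0 0'
python3 - <<'E'
from h import *
i,im=cap('wrist','w2'); print(i['origin'],i['rotation']); o=readout.get_obs(); print(o['tool_pos'],o['tcp_rot'],o['time'])
cv2.imwrite('pics/w2b.png',cv2.resize(im[20:320,180:560],None,fx=2,fy=2,interpolation=2))
E
```

```text
time: 5.4
tool_pos: [546.9, -105.7, 269.3]
tcp_rot: [3.141, 0.0, 2.716]
contact_force: [0.3, -0.1, -2.5]
grip_width: 12.6
finger_force: 30.0
time: 5.9
tool_pos: [558.8, -61.4, 269.2]
tcp_rot: [-3.141, -0.0, 2.716]
contact_force: [0.3, -0.1, -1.8]
grip_width: 12.7
finger_force: 30.0
[484.08400347 -27.84880447 360.52955504] [-0.30594616  0.00120096  1.14516693]
[558.80715953 -61.5657984  269.16381861] [-3.14142343e+00 -1.01061302e-04  2.71558552e+00] 5.95
```

View pics/w2b.png

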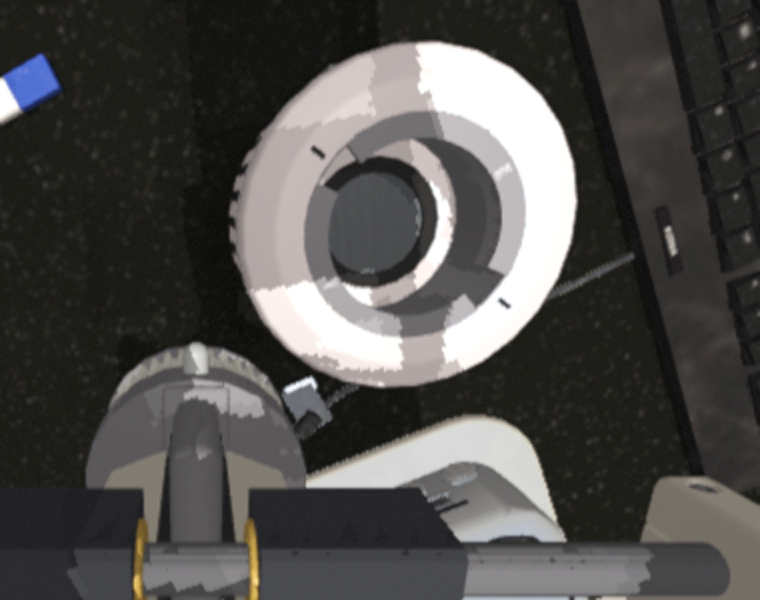

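The well is visible. The rim marks are at crop (318,152) and (504,303), and the grey lip is roughly centred at (415,223). The held cartridge is upright at lower left with its pin in line with the bar.

```bash
python3 - <<'E'
from h import *
i=viewer.camera_info('wrist')
P=lambda x,y:ray(i,180+(x-.5)/2,20+(y-.5)/2,100)
a,b=P(318,152),P(504,303); print(a,b,'mid',(a+b)/2,np.linalg.norm(a-b),'ang',np.degrees(np.arctan2(*(a-b)[::-1])))
# lip outer edge points by eye (grey/white border), circle fit on the z=100 plane
for pts in ([(304,223),(526,223),(440,112),(400,336),(380,118),(450,332),(507,290),(322,170)],):
    q=np.array([P(*p) for p in pts]); A=np.c_[2*q,np.ones(len(q))]; s=np.linalg.lstsq(A,(q**2).sum(1),rcond=None)[0]
    print(s[:2],np.sqrt(s[2]+s[:2]@s[:2]),np.hypot(*(q-s[:2]).T))
im=cv2.imread('pics/w2.png').astype(int)
# outline of white top outer edge
q=np.array([P(*p) for p in [(430,41),(576,190),(545,300),(415,387),(530,90)]]);A=np.c_[2*q,np.ones(len(q))]; s=np.linalg.lstsq(A,(q**2).sum(1),rcond=None)[0];print('outer',s[:2],np.sqrt(s[2]+s[:2]@s[:2]))
C=lambda x,y:(180+x/2,20+y/2)
# held cartridge pin & drum
zb=readout.get_obs()['tool_pos'][2]-132
print('drum pin',ray(i,*C(197,350),zb+48), 'tool',readout.get_obs()['tool_pos'])
p=ray(i,*C(197,350),zb+48)-np.array([558.8,-61.5]);print(np.hypot(*p),np.degrees(np.arctan2(p[1],p[0])))
E
```

```text
[489.18713569  24.66472275] [581.62551492  77.35818613] mid [535.4063253   51.01145444] 106.40232628328006 ang -150.3151816410507
[535.94845532  51.4098078 ] 47.78699672932511 [47.99038101 46.60463698 46.8100292  45.86898121 48.4277924  48.44752934
 49.7327472  48.29912011]
outer [533.91012684  47.11791453] 71.33424659105411
drum pin [525.33543865 -46.23112224] tool [558.80715953 -61.5657984  269.16381861]
36.783358933778494 155.4742053047852
```

```bash
python3 -m creep '-0.003 0.014 0 0 0 0.117 0;-0.003 0.014 0 0 0 0.117 0;-0.003 0.014 0 0 0 0.117 0;-0.003 0.014 0 0 0 0.117 0;-0.003 0.014 0 0 0 0.117 0;-0.003 0.014 0 0 0 0.117 0;-0.003 0.014 0 0 0 0.117 0;-0.0025 0.014 0 0 0 0.117 0' && python3 -m creep '0 0 0 0 0 0 0;0 0 -0.01 0 0 0 0;0 0 -0.01 0 0 0 0;0 0 0 0 0 0 0;0 0 0 0 0 0 0;0 0 0 0 0 0 0'
python3 - <<'E'
from h import *
i,im=cap('wrist','w3'); print(i['origin'],i['rotation']); o=readout.get_obs(); print(o['tool_pos'],o['tcp_rot'],o['time'],o['contact_force'],o['moment'])
cv2.imwrite('pics/w3b.png',cv2.resize(im[60:310,140:420],None,fx=2.4,fy=2.4,interpolation=2))
E
```

```text
time: 6.62
tool_pos: [535.3, 51.1, 269.3]
tcp_rot: [3.142, -0.0, -2.626]
contact_force: [0.3, 1.2, -2.5]
grip_width: 12.7
finger_force: 30.0
time: 7.12
tool_pos: [535.6, 50.7, 248.9]
tcp_rot: [3.141, -0.001, -2.632]
contact_force: [0.6, 0.2, -2.0]
grip_width: 12.9
finger_force: 30.0
[464.03436355  10.59214638 340.35755809] [-3.04715666e-01  5.12140777e-04  2.08028252e+00]
[535.72562031  50.84073051 249.23777689] [-3.14157421e+00  4.58506376e-05 -2.63171825e+00] 7.1667 [-0.29023959  0.52147585 -2.21487872] [0.01559131 0.06121817 0.01886128]
```

View pics/w3b.png

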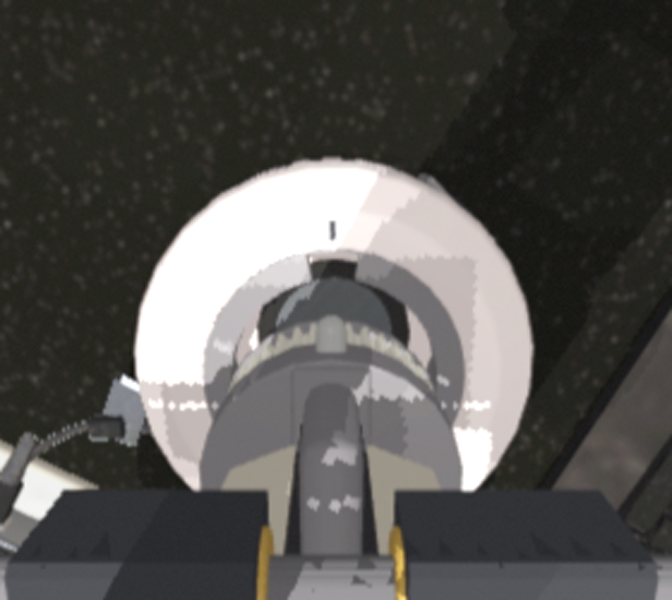

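The pin (331,335), notch (332,268) and mark (332,231) are collinear, so the alignment across the bar is good. Next is the offset along it.

```bash
python3 - <<'E'
from h import *
i=viewer.camera_info('wrist'); C=lambda x,y:(140+x/2.4,60+y/2.4)
t=readout.get_obs()['tool_pos'][:2]; yaw=-2.6317; d=np.array([np.cos(yaw),np.sin(yaw)]); n=np.array([-d[1],d[0]])
for nm,p,z in [('mark',(332,231),100),('pin',(331,325),249.2-132+48),('pinaxis',(331,335),249.2-132+50),('L',(134,350),100),('R',(532,350),100),('notchback',(332,262),100),('top',(333,160),95)]:
    q=ray(i,*C(*p),z); print(nm,q,(q-t)@d,(q-t)@n)
E
```

```text
mark [489.67099941  25.48466045] 52.572211553850025 -0.347803719275218
pin [503.5578015   32.84800417] 36.85792663710781 0.003412437776876898
pinaxis [505.38378447  33.86919931] 34.76578579927106 0.0033487391629063016
L [560.15254563 -15.21046233] 10.918756357776171 69.57165742224106
R [491.51371733 107.46700023] 10.949660956770696 -71.00233596077707
notchback [498.78041926  30.58790887] 42.13072643647054 -0.3557450943593192
top [469.62726376  14.64666001] 75.35617184458505 -0.6714482719767538
```

```bash
python3 -m creep '-0.0017 -0.001 -0.005 0 0 0 0;0 0 -0.008 0 0 0 0;0 0 -0.008 0 0 0 0;0 0 -0.008 0 0 0 0;0 0 0 0 0 0 0;0 0 0 0 0 0 0;0 0 0 0 0 0 0'
python3 - <<'E'
from h import *
i,im=cap('wrist','w4'); print(i['origin'],i['rotation']); o=readout.get_obs(); print(o['tool_pos'],o['tcp_rot'],o['time'],o['contact_force'],o['moment'])
cv2.imwrite('pics/w4b.png',cv2.resize(im[60:310,140:420],None,fx=2.4,fy=2.4,interpolation=2))
E
```

```text
time: 7.75
tool_pos: [533.9, 50.4, 220.2]
tcp_rot: [3.142, 0.0, -2.63]
contact_force: [-1.0, -0.1, -1.9]
grip_width: 12.8
finger_force: 30.0
[462.35739517  10.15558501 311.61018938] [-3.05252360e-01  7.36419635e-04  2.08207152e+00]
[534.01099104  50.40405509 220.45502792] [-3.14143491e+00  4.39428037e-04 -2.63031019e+00] 7.8 [-0.05621115  0.13732119 -1.56652243] [ 0.0718402   0.04132395 -0.00719152]
```

View pics/w4b.png

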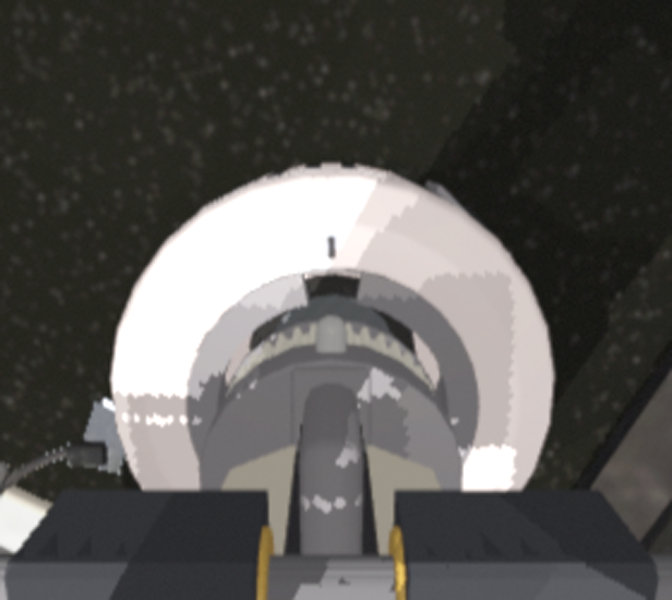

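The pin end is at (331,316), the notch's outer edge at (331,275) and the mark at (331,247).

```bash
python3 - <<'E'
from h import *
i=viewer.camera_info('wrist'); C=lambda x,y:(140+x/2.4,60+y/2.4)
o=readout.get_obs();t=o['tool_pos'][:2]; yaw=o['tcp_rot'][2]; d=np.array([np.cos(yaw),np.sin(yaw)]); n=np.array([-d[1],d[0]]); zb=o['tool_pos'][2]-132.5
for nm,p,z in [('mark',(331,247),100),('pin end',(331,316),zb+46),('disc edge',(331,354),zb+58),('notch outer',(331,273),100),('lipR',(478,405),100),('lipL',(188,405),100),('extT',(331,165),95),('bar base?',(331,385),zb+100)]:
    q=ray(i,*C(*p),z); print(nm,q,(q-t)@d,(q-t)@n)
E
```

```text
mark [489.23699331  25.25834981] 51.351892576676256 0.022272152279828667
pin end [500.37099807  31.50406455] 38.58572580847758 0.023098895199274227
disc edge [506.1118919  34.7254875] 32.0027608515901 0.022635885612487323
notch outer [496.03640874  29.07637873] 43.55385519473714 0.019429007339639887
lipR [510.09401059  90.68446813] 1.1493729769514525 -46.831747463098104
lipL [555.34395253  10.10323988] 1.1141784535180719 45.58519013138297
extT [468.8880543   13.83287591] 74.6890027935253 0.02997366976285165
bar base? [500.2582431   31.43075271] 38.71993261448437 0.03186488009325171
```

```bash
python3 -m creep '-0.0017 -0.001 0 0 0 0 0;0 0 -0.006 0 0 0 0;0 0 -0.004 0 0 0 0;0 0 0 0 0 0 0;0 0 0 0 0 0 0;0 0 0 0 0 0 0' && python3 -m creep '0 0 -0.004 0 0 0 0;0 0 -0.004 0 0 0 0;0 0 0 0 0 0 0;0 0 0 0 0 0 0;0 0 0 0 0 0 0'
python3 -c "
from h import *
o=readout.get_obs();print(o['contact_force'],o['moment'],o['tool_pos'])"
```

```text
time: 8.3
tool_pos: [532.1, 49.4, 210.2]
tcp_rot: [3.141, -0.0, -2.63]
contact_force: [0.1, -0.1, -2.1]
grip_width: 12.8
finger_force: 30.0
time: 8.72
tool_pos: [532.1, 49.4, 202.2]
tcp_rot: [3.141, -0.0, -2.63]
contact_force: [-1.2, 0.2, -1.4]
grip_width: 13.0
finger_force: 30.0
[-1.2025478   0.15255665 -1.43422195] [ 0.1141583   0.0089899  -0.06544362] [532.09693915  49.35944431 202.18553663]
```

```bash
python3 -m creep '0 0 -0.004 0 0 0 0;0 0 -0.004 0 0 0 0;0 0 0 0 0 0 0;0 0 0 0 0 0 0;0 0 0 0 0 0 0'
echo +d; python3 -m creep '-0.00087 -0.0005 0 0 0 0 0;0 0 0 0 0 0 0;0 0 0 0 0 0 0;0 0 0 0 0 0 0' |grep force: ;python3 -m creep '-0.00087 -0.0005 0 0 0 0 0;0 0 0 0 0 0 0;0 0 0 0 0 0 0;0 0 0 0 0 0 0'|egrep 'force:|pos'
echo -d; python3 -m creep '0.00174 0.001 0 0 0 0 0;0 0 0 0 0 0 0;0 0 0 0 0 0 0;0 0 0 0 0 0 0' |grep force: ;python3 -m creep '0.00087 0.0005 0 0 0 0 0;0 0 0 0 0 0 0;0 0 0 0 0 0 0;0 0 0 0 0 0 0'|egrep 'force:|pos';
```

```text
time: 9.13
tool_pos: [532.1, 49.4, 194.2]
tcp_rot: [3.141, -0.0, -2.63]
contact_force: [-0.1, -0.4, -3.5]
grip_width: 12.8
finger_force: 30.0
+d
contact_force: [0.1, 1.3, -1.9]
finger_force: 30.0
tool_pos: [530.4, 48.3, 194.3]
contact_force: [0.3, -0.1, -2.5]
finger_force: 30.0
-d
contact_force: [0.4, -0.5, -2.0]
finger_force: 30.0
tool_pos: [533.0, 49.9, 194.2]
contact_force: [0.2, -0.7, -1.8]
finger_force: 30.0
```

```bash
python3 -m creep '-0.0013 -0.0007 0 0 0 0 0;0 0 -0.003 0 0 0 0;0 0 -0.002 0 0 0 0;0 0 0 0 0 0 0;0 0 0 0 0 0 0;0 0 0 0 0 0 0'|egrep 'force:|pos'
python3 -m creep '0 0 -0.001 0 0 0 0;0 0 -0.001 0 0 0 0;0 0 0 0 0 0 0;0 0 0 0 0 0 0'|egrep 'force:|pos'
python3 -m creep '0 0 -0.001 0 0 0 0;0 0 -0.001 0 0 0 0;0 0 0 0 0 0 0;0 0 0 0 0 0 0'|egrep 'force:|pos'
python3 -c "
from h import *
o=readout.get_obs();print(o['contact_force'],o['moment'],o['tool_pos'])"
```

```text
tool_pos: [531.7, 49.2, 189.2]
contact_force: [-0.0, -0.5, -1.8]
finger_force: 30.0
tool_pos: [531.6, 49.2, 187.2]
contact_force: [-0.0, 0.1, -1.9]
finger_force: 30.0
tool_pos: [531.6, 49.2, 185.2]
contact_force: [0.5, -0.5, -1.3]
finger_force: 30.0
[ 0.54016776 -0.48647376 -1.32849451] [ 0.08006802  0.05500173 -0.00933154] [531.63605494  49.17599947 185.15856113]
```

```bash
python3 -m creep '0 0 -0.0015 0 0 0 0;0 0 -0.0015 0 0 0 0;0 0 0 0 0 0 0;0 0 0 0 0 0 0'|egrep 't_force:|pos'
python3 -m creep '0 0 -0.0015 0 0 0 0;0 0 -0.0015 0 0 0 0;0 0 0 0 0 0 0;0 0 0 0 0 0 0'|egrep 't_force:|pos'
python3 -m creep '0 0 -0.001 0 0 0 0;0 0 -0.001 0 0 0 0;0 0 0 0 0 0 0;0 0 0 0 0 0 0'|egrep 't_force:|pos'
```

```text
tool_pos: [531.6, 49.2, 182.1]
contact_force: [-0.4, 0.8, -2.5]
tool_pos: [531.6, 49.2, 179.1]
contact_force: [-0.7, 0.6, -2.9]
tool_pos: [531.6, 49.2, 177.2]
contact_force: [-0.2, 0.9, -1.4]
```

```bash
python3 -m creep '0 0 -0.001 0 0 0 0;0 0 -0.001 0 0 0 0;0 0 0 0 0 0 0;0 0 0 0 0 0 0'|egrep 't_force:|pos'
python3 -m creep '0 0 -0.001 0 0 0 0;0 0 0 0 0 0 0;0 0 0 0 0 0 0'|egrep 't_force:|pos'
python3 -m creep '0 0 -0.0005 0 0 0 0;0 0 0 0 0 0 0;0 0 0 0 0 0 0'|egrep 't_force:|pos'
```

```text
tool_pos: [531.6, 49.2, 175.1]
contact_force: [0.1, 0.7, -2.2]
tool_pos: [531.7, 49.1, 174.2]
contact_force: [0.4, -0.1, -1.7]
tool_pos: [531.7, 49.2, 173.7]
contact_force: [0.1, 0.0, -1.6]
```

```bash
for k in 1; do python3 -m creep '0 0 -0.0005 0 0 0 0;0 0 0 0 0 0 0;0 0 0 0 0 0 0'|egrep 't_force:|pos'
python3 -m creep '0 0 -0.0005 0 0 0 0;0 0 0 0 0 0 0;0 0 0 0 0 0 0'|egrep 't_force:|pos'
python3 -m creep '0 0 -0.0005 0 0 0 0;0 0 0 0 0 0 0;0 0 0 0 0 0 0'|egrep 't_force:|pos'; done
```

```text
tool_pos: [531.6, 49.2, 173.2]
contact_force: [0.4, -0.1, -2.1]
tool_pos: [531.7, 49.2, 172.7]
contact_force: [-0.1, -0.1, -1.2]
tool_pos: [531.7, 49.2, 172.4]
contact_force: [-0.5, -0.1, 0.5]
```

```bash
python3 -m creep '0 0 -0.0005 0 0 0 0;0 0 0 0 0 0 0;0 0 0 0 0 0 0'|egrep 't_force:|pos'
python3 -m creep '0 0 0 0 0 0 0;0 0 0 0 0 0 0;0 0 0 0 0 0 0'|egrep 't_force:|pos'
python3 -c "
from h import *
o=readout.get_obs();print(o['contact_force'],o['moment'],o['tool_pos'],o['tcp_rot'],o['time'])"
```

```text
tool_pos: [531.8, 49.2, 172.3]
contact_force: [-1.7, 0.0, 5.3]
tool_pos: [531.8, 49.2, 172.3]
contact_force: [-1.7, 0.7, 5.3]
[-1.72725725  0.7211344   5.28354576] [0.10556826 0.47980017 0.00920001] [531.81449439  49.18384981 172.28983529] [-3.14132503e+00  6.37015201e-04 -2.63036466e+00] 14.7167
```

```bash
cat > s.py <<'E'
from h import *
o=readout.get_obs();print(np.round(o['contact_force'],1),np.round(o['moment'],3),np.round(o['tool_pos'],1),'yaw',round(o['tcp_rot'][2],3),round(o['time'],1))
E
python3 -m creep '0 0 0.0004 0 0 0 0;0 0 0 0 0 0 0;0 0 0 0 0 0 0'>/dev/null; python3 s.py
python3 -m creep '-0.0001 0.0002 0 0 0 -0.05 0;-0.0001 0.0002 0 0 0 -0.05 0;0 0 0 0 0 0 0;0 0 0 0 0 0 0'>/dev/null; python3 s.py
python3 -m creep '-0.0001 0.0002 0 0 0 -0.05 0;-0.0001 0.0002 0 0 0 -0.05 0;0 0 0 0 0 0 0;0 0 0 0 0 0 0'>/dev/null; python3 s.py
```

```text
[-0.4  0.3  3.3] [0.131 0.317 0.016] [531.8  49.2 172.3] yaw -2.63 15.0
[-0.1 -2.2  3.1] [-0.388  0.145  0.029] [531.8  49.3 172.3] yaw -2.729 15.3
[-0.9 -2.5  4.2] [-0.655  0.2    0.021] [531.5  49.7 172.3] yaw -2.828 15.6
```

```bash

python3 -m creep '0 -0.0001 0.0004 0 0 -0.05 0;0 0 0 0 0 -0.05 0;0 0 0 0 0 0 0;0 0 0 0 0 0 0'>/dev/null; python3 s.py
python3 -m creep '0 0.0002 0 0 0 -0.05 0;0 0.0002 0 0 0 -0.05 0;0 0 0 0 0 0 0;0 0 0 0 0 0 0'>/dev/null; python3 s.py
```

```text
[ 0.8 -1.7  1.3] [-0.232  0.119 -0.03 ] [531.2  50.  172.4] yaw -2.928 16.0
[ 0.  -0.9  1.3] [-0.233  0.115 -0.003] [531.2  50.4 172.4] yaw -3.027 16.3
```

```bash

python3 -m creep '0 0.0002 0 0 0 -0.05 0;0 0.0002 0 0 0 -0.05 0;0 0 0 0 0 0 0;0 0 0 0 0 0 0'>/dev/null; python3 s.py
python3 -m creep '0 0.0002 0 0 0 -0.05 0;0 0 0 0 0 0 0;0 0 0 0 0 0 0'>/dev/null; python3 s.py
python3 -m creep '0 0.0002 0 0 0 -0.05 0;0 0 0 0 0 0 0;0 0 0 0 0 0 0'>/dev/null; python3 s.py
```

```text
[-1.5 -1.   1. ] [-0.16   0.142  0.026] [531.1  50.8 172.4] yaw -3.127 16.6
[-0.5 -0.7  0.6] [-0.125  0.218  0.022] [531.2  51.  172.4] yaw 3.106 16.9
[ 0.1 -0.9 -0. ] [-0.15   0.176 -0.011] [531.2  51.2 172.4] yaw 3.056 17.1
```

```bash

python3 -m creep '0 0.0002 0 0 0 -0.05 0;0 0 0 0 0 0 0;0 0 0 0 0 0 0'>/dev/null; python3 s.py
python3 -m creep '0 0.0002 0 0 0 -0.05 0;0 0 0 0 0 0 0;0 0 0 0 0 0 0'>/dev/null; python3 s.py
python3 -m creep '0 0.0002 0 0 0 -0.05 0;0 0 0 0 0 0 0;0 0 0 0 0 0 0'>/dev/null; python3 s.py
```

```text
[-1.1 -1.1 -0.9] [-0.047  0.098  0.009] [531.2  51.4 172.4] yaw 3.005 17.4
[-0.9 -0.1 -1. ] [-0.041  0.089  0.029] [531.2  51.5 172.4] yaw 2.955 17.6
[-0.4  0.3 -1.7] [-0.062  0.037 -0.005] [531.2  51.8 172.4] yaw 2.905 17.9
```

```bash

python3 -m creep '0 0.0002 -0.0002 0 0 -0.05 0;0 0 0 0 0 0 0;0 0 0 0 0 0 0'>/dev/null; python3 s.py
python3 -m creep '0 0.0002 -0.0002 0 0 -0.05 0;0 0 0 0 0 0 0;0 0 0 0 0 0 0'>/dev/null; python3 s.py
python3 -m creep '0 0.0002 -0.0002 0 0 -0.05 0;0 0 0 0 0 0 0;0 0 0 0 0 0 0'>/dev/null; python3 s.py
```

```text
[-1.  -0.5 -0.1] [-0.135  0.23  -0.034] [531.3  51.8 172.4] yaw 2.855 18.1
[ 0.  -0.6  2.4] [ 0.01   0.33  -0.142] [531.4  52.  172.3] yaw 2.805 18.4
[ 0.2 -0.4  4.3] [ 0.119  0.372 -0.177] [531.5  52.3 172.2] yaw 2.755 18.6
```

```bash
sed -i "s/^o=.*/&;print(' tau6',round(o['tau'][5],3),'grip',round(o['grip_width'],2))/" s.py
python3 s.py
python3 -m creep '0 0.0001 -0.0001 0 0 -0.03 0;0 0 0 0 0 0 0;0 0 0 0 0 0 0'>/dev/null; python3 s.py
python3 -m creep '0 0.0001 -0.0001 0 0 -0.03 0;0 0 0 0 0 0 0;0 0 0 0 0 0 0'>/dev/null; python3 s.py
```

```text
[ 0.2 -0.4  4.3] [ 0.119  0.372 -0.177] [531.5  52.3 172.2] yaw 2.755 18.6
 tau6 -0.03 grip 13.05
[1.1 0.8 4.1] [ 0.35   0.235 -0.013] [531.6  52.5 172.2] yaw 2.725 18.9
 tau6 0.083 grip 12.8
[1.6 1.8 5.1] [0.594 0.1   0.271] [531.7  52.7 172.1] yaw 2.695 19.1
 tau6 0.275 grip 12.76
```

```bash

python3 -m creep '0.0003 0.0003 0.0001 0 0 0 0;0 0 0 0 0 0 0;0 0 0 0 0 0 0'>/dev/null; python3 s.py
python3 -m creep '0 0.0001 0 0 0 -0.02 0;0 0 0 0 0 0 0;0 0 0 0 0 0 0'>/dev/null; python3 s.py
```

```text
[0.6 1.2 5.3] [0.346 0.216 0.305] [531.8  52.8 172.1] yaw 2.695 19.4
 tau6 0.249 grip 12.84
[1.9 1.9 5.1] [0.332 0.112 0.461] [531.9  53.  172.1] yaw 2.675 19.6
 tau6 0.487 grip 12.79
```

```bash

python3 -m creep '0 0 0 0 0 0 0;0 0 0 0 0 0 0;0 0 0 0 0 0 0;0 0 0 0 0 0 0'>/dev/null; python3 s.py
python3 -m creep '0.0002 0.0003 0.0004 0 0 0 0;0 0 0 0 0 0 0;0 0 0 0 0 0 0'>/dev/null; python3 s.py
```

```text
[2.  1.6 5.1] [0.379 0.031 0.429] [531.9  53.  172.1] yaw 2.675 20.0
 tau6 0.453 grip 12.78
[3.  0.1 2. ] [ 0.151 -0.162  0.505] [531.9  53.1 172.1] yaw 2.674 20.2
 tau6 0.444 grip 12.99
```

```bash

python3 -m creep '0 0 0 0 0 0 50;0 0 0 0 0 0 50;0 0 0 0 0 0 50;0 0 0 0 0 0 50;0 0 0 0 0 0 50;0 0 0 0 0 0 50;0 0 0 0 0 0 50;0 0 0 0 0 0 50'; python3 s.py
python3 -m creep '0 0 0.005 0 0 0 50;0 0 0.02 0 0 0 50;0 0 0.03 0 0 0 50;0 0 0.03 0 0 0 50;0 0 0.03 0 0 0 50;0 0 0 0 0 0 50;0 0 0 0 0 0 50'; python3 - <<'E'
from h import *
i,im=cap('wrist','w5')
j,t=cap('top','t5')
cv2.imwrite('pics/w5b.png',np.hstack([cv2.resize(im[60:310,140:420],(440,393)),cv2.resize(t[180:270,185:275],(360,393))]))
E
```

```text
time: 20.88
tool_pos: [531.7, 53.2, 172.2]
tcp_rot: [3.142, -0.0, 2.673]
contact_force: [-0.5, 0.4, -0.3]
grip_width: 46.1
finger_force: 0.0
[-0.5  0.4 -0.3] [-0.014 -0.022  0.022] [531.7  53.2 172.2] yaw 2.673 20.9
 tau6 0.0 grip 46.05
time: 21.47
tool_pos: [532.3, 53.2, 289.3]
tcp_rot: [3.14, 0.004, 2.673]
contact_force: [1.0, -1.4, -0.9]
grip_width: 45.9
finger_force: 0.0
```

View pics/w5b.png

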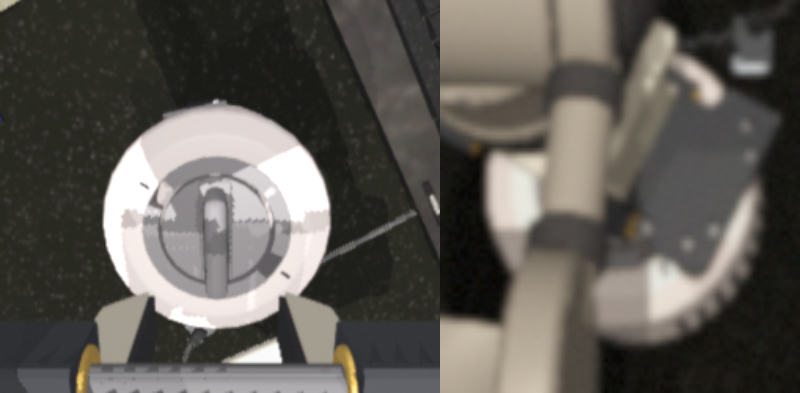

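The cartridge sits centred in the well, with its bar at (215,245) turned about 56° clockwise of the marks at (145,186) and (286,275). It did not spring back, and the gripper is clear.

```bash
python3 -c "
from plant import order
print(order.close_job())"
```

```text
the job is handed in; nothing more can be done
None
```

The cartridge is back in the extractor: seated through the notches, turned about 56° clockwise until the resistance reached about 0.45–0.5 N m, then released with the arm clear. I handed the job in at about 21.5 s of the 67 s, and the hand-in returned no verdict.

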